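# Clamp the back-door light batteries

## Task

The two batteries for the back-door lights are loose in their tray. Swing the hold-down bar square across both of them, then turn the wing nut down on it clockwise, in short turns between the two capped posts, until it is firmly hand-tight by feel, about a quarter of a newton metre and not so hard that the lids crack. Do not lean on the posts, leave everything else where it stands, and let go at the end.

Things in the scene. Friction and masses are not known exactly. Their poses are not given: they have to be found in the camera images.
- rig: Steel tray with two grey 12 V batteries, screwed to the shelf. Each is 90 mm (x) by 70 mm (y), flat lid 105 mm above the shelf, one either side of a 16 mm gap along x. Origin: at shelf height under the stud in the gap's middle; z up, y across both batteries. Brass link straps cross the gap at x = +-36 mm, nothing on them above 112 mm but the two posts. Over the lids (+y, -y) fingers have free room.
- bar: Flat steel hold-down bar, 130 mm long (y), 25 mm wide (x), on two rubber feet on the lids: underside 108 mm, top 114 mm above the shelf. A loose 13 mm hole in its middle is on the stud, under the nut: it swings about the stud until clamped. Origin: its middle, 105 mm up. It starts 0.3 to 0.6 rad askew (yaw larger than the tray's); square is its y axis along the tray's y axis.
- nut_mid (a point): Centre of the wing nut's grip, on the stud's axis, half-way up its wings (134 mm above the shelf). Four wings form a cross along this point's x and y axes: 40 mm from tip to tip, 8 mm thick, flat ends, from 10 mm below to 10 mm above the point. Soft rubber over a steel core: it twists 0.1 rad at 0.25 N m and springs back. The wings clear all; fingers round their tips meet the posts.
- nut: Steel core of the wing nut: washer face 26 mm across under the wings; origin at its underside. Right-hand thread, 3 mm a turn: clockwise from above tightens, and it holds when let go. It starts 0.2 to 1.2 mm above the bar (unseen) and turns freely at 0.03 N m; on the bar the resistance climbs by about 0.25 N m a radian. 0.25 N m is right; under 0.15 is slack, over 0.35 may crack the lids.
- post_front: Capped power post on the tray's -x side, 38 mm from the stud's axis: black, upright, 14 mm thick (17 mm at the foot), top 145.5 mm above the shelf, over the wings' tops. Origin: centre of its foot, 107.5 mm up. It bends if leaned on. Fingers across two wing tips can swing about 50 degrees either side of the tray's y axis between the posts; then take the next two wings.
- post_back: The same capped post on the tray's +x side, 38 mm from the stud's axis.
- bulb_a: one of three round LED bulbs in pale plastic, standing on its screw base; globe 60 mm across, 105 mm tall; origin at the centre of its foot. A bystander, beside the battery tray.
- bulb_b: second LED bulb, the same shape and size, standing on its base; origin at the centre of its foot. A bystander.
- bulb_c: third LED bulb, the same shape and size, standing on its base; origin at the centre of its foot. A bystander.
- headlamp: yellow rubberised headlamp body, 40 x 64 x 44 mm, round lens on one side; origin at the centre of its underside. A bystander, beside the battery tray.
- bowl: small white ceramic bowl of screw caps, 104 mm across, 40 mm high; origin at the centre of its underside. A bystander.
- driver: screwdriver, 170 mm long, lying in front of the battery tray; origin half-way along, on the shelf. A bystander.
Not all that is in view belongs to the job. What is meant by the bar is not yellow, and is the smaller of those in its own colour.

How it is judged:
By the outcome, as a careful person would: the job done as asked, in the order asked, and still so for the second after the job is handed in, with the robot touching nothing.
It also fails if it takes over 72 s, if anything falls off the work surface, if the arm or the gripper's body presses on something with over 40 N, if the wrist force passes 120 N, or if a joint passes its speed limit or range.

## Robot

A 6-joint arm with a two-finger parallel gripper is mounted at the origin on the work surface. World frame = base frame: x ahead of the robot, y to its left, z up, the work surface at z = 0. Lengths are in mm, angles in rad, forces in N, time in s.
With the tool pointing down it reaches from about 200 to 875 mm from the base axis. Payload 3.4 kg.
Tool frame: the origin (TCP) lies at the very end of the fingers, on their centre line; the grasp point (between the pads) lies 19 mm behind it; z points along the fingers, y is the line along which they close (so a half turn about z gives the same grasp; the last joint's range is limited). The gripper opens to 94 mm and grips with 3 to 60 N. Pads are 16 mm wide; open, the fingers measure 119 mm over their backs; the gripper's body (75 mm by 177 mm) begins 78 mm behind the grasp point.
Start: joints at [-1.281, 0.276, 1.505, -0, 1.361, -0.121], TCP at [229.625, -527.198, 205.493] pointing down, gripper open.
Joint ranges: [-2.89, 2.89], [-0.75, 2.08], [0.22, 2.7], [-1.18, 4.32], [0.11, 2.71], [-2.7, 2.7]. Speed limits (rad/s): [2.57, 2.57, 3.14, 3.14, 3.14, 3.14].

## Interface

Orientations are given as a unit quaternion [w, x, y, z].
In Python, from station import status, vision, order, nets gives the robot as it stands.
- The arm moves only by the tool jog_arm, never from a script. Its argument "plan" is a list of rows, each a list of 7 numbers: the shift along the tool's x, y, z as a fraction of full scale, then the turn, a rotation vector about the tool's x, y, z as a fraction of full scale, then the opening, from -1 (shut) to 1 (fully open). In form: [[dx, dy, dz, rx, ry, rz, fingers], ...]. A call has exactly 8 rows; each row shifts and turns the commanded pose from where the row before left it, along the tool's axes as they then stand; what a row does not reach is not made up. Full scale, the value 1, is 100 mm for a shift and 5 degrees for a turn. A row lasts 1/10 s, in which the tool goes at most 50 mm and 8.59 degrees, less where a joint would pass 70% of its speed; a pose out of reach is approached as far as the arm can. A call with a number of a shift or a turn outside -1 to 1 is refused whole. A call with a gripper value outside its range is refused whole. The fingers move at their own pace and stop on an object; the grip force is fixed at half the most. Time passes only in rows, so rows that do not move let the fingers close, or fill a call up. It gives the time, the measured TCP pose, the force, the opening and the grip force at its end, in the units of the state.
- status.get_obs(): the state, without advancing time (a new reading comes with each control period).
- vision.capture(name): name is "scene" or "side" or "wrist"; returns the picture (420x560x3 uint8, red, green, blue); there is no depth.
- vision.calibration(name): a dict with "camera_matrix" (3x3 intrinsics, pixels), "R" (3x3) and "t" (3): a world point X has camera coordinates R X + t; the wrist camera has in their place "hand_eye" (4x4, takes a point from camera to tool coordinates, whose origin is the TCP and whose axes are the flange's). Camera axes: x right, y down, z forward; pixel columns grow to the right and rows downward; lengths in mm; the calibration is good to about 2 mm. A picture is of the moment at which its call begins: read the wrist's pose just before it. calibration takes no time and is no camera call.
- order.finish_job(): hands the job in; it is judged then, once.
Trained networks look in the newest picture that a camera, given by its name, has taken for a name from the list of things; names that differ only in an ending like _2 or _b are one class to them, and where a whole thing is asked for, a point or a joint stands for the part that bears it (a point fixed in the world has none). Each returns a list of dicts, best first, with "confidence" (0 to 1); they miss things now and then, are a little off and sometimes report something else, mostly with a low value. They report only what shows in the picture. A call takes as long as a camera call. They do not tell look-alikes from the thing itself.
- nets.find_in(camera, name): "rect" ([centre column, centre row, width, height] in pixels, round what is visible of it).
- nets.outline_of(camera, name): "mask" (420x560 bool, what is visible of it) and "rect" ([centre column, centre row, width, height] in pixels, round what is visible of it).
- nets.landmark_of(camera, name): "centre" ([row, column] in pixels: a listed point, or the origin of a listed thing).
The state is a dict: "t": time; "q": joint angles; "joint_vel": joint speeds; "joint_efforts": joint torques, N m; "position": TCP position; "tool_rot": TCP orientation; "force": force on the tool from outside, world axes, zero at the start; "wrist_torque": the same for the moment, N m; "gripper_width": finger opening in mm; "grasp_force": force on a finger pad.
Only numpy, scipy, OpenCV 4.12 (cv2) and the standard library are available. Lean on these libraries where they do the work, as an engineer would, in place of code of your own. Each camera call takes 0.05 s, during which the arm holds its last target. There are 200 camera calls.

## Working session

There is one attempt and no reset: what is moved stays moved. The work goes in short steps, Python scripts to look and compute and a tool call to move; the robot and the scene stay as the last step left them, time stands still between calls to the robot, and variables do not carry over. Pictures are saved under pics/ and viewed, at most 10 in all, crops included, and the job is handed in when it is done.

Besides the shell and the picture viewer there is one more tool, called after ">>>" as name(argument=value, ...), one argument or row to a line, values as JSON. jog_arm: Moves the arm, as the interface text tells. Its arguments: {"type":"object","properties":{"plan":{"type":"array"}},"required":["plan"]}

```bash
mkdir -p pics; ls
python3 - <<'E'
from station import status, vision, nets
import cv2,numpy as np
o=status.get_obs();print({k:np.round(v,3).tolist() for k,v in o.items()})
a=[]
for n in ("scene","side"):
    im=vision.capture(n);cv2.imwrite(f'pics/{n}0.png',im[...,::-1])
    c=vision.calibration(n);print(n,{k:np.round(v,3).tolist() for k,v in c.items()})
    for k in ("nut_mid","bar","post_front","rig"):
        print(k,[(np.round(d["centre"]).tolist(),round(d["confidence"],2)) for d in nets.landmark_of(n,k)])
print(np.round(vision.calibration("wrist")["hand_eye"],3).tolist(),np.round(vision.calibration("wrist")["camera_matrix"],1).tolist())
E
```

```text
pics
{'t': 0.0, 'q': [-1.281, 0.277, 1.506, -0.0, 1.361, -0.121], 'joint_vel': [0.0, -0.001, 0.001, 0.001, -0.002, 0.0], 'joint_efforts': [-0.0, -40.459, -23.723, 0.07, 0.034, -0.0], 'position': [229.47, -526.643, 204.643], 'tool_rot': [-0.001, 0.979, 0.204, -0.0], 'force': [0.394, -0.475, -0.109], 'wrist_torque': [0.069, -0.054, -0.017], 'grasp_force': 0.0, 'gripper_width': 93.864}
scene {'camera_matrix': [[467.503, 0.0, 277.138], [0.0, 467.503, 208.146], [0.0, 0.0, 1.0]], 'R': [[0.201, 0.979, 0.009], [0.648, -0.127, -0.751], [-0.735, 0.157, -0.66]], 't': [-114.147, -254.951, 1483.574]}
nut_mid [([223.0, 312.0], 0.57), ([262.0, 387.0], 0.51)]
bar [([209.0, 233.0], 0.91), ([189.0, 328.0], 0.82), ([237.0, 310.0], 0.68)]
post_front [([224.0, 309.0], 0.63)]
rig [([267.0, 309.0], 0.62)]
side {'camera_matrix': [[425.239, 0.0, 281.476], [0.0, 425.239, 210.397], [0.0, 0.0, 1.0]], 'R': [[-0.922, -0.387, 0.022], [-0.254, 0.56, -0.789], [0.293, -0.733, -0.614]], 't': [485.348, 185.861, 923.335]}
nut_mid [([193.0, 240.0], 0.54)]
bar [([307.0, 328.0], 0.9), ([228.0, 347.0], 0.68), ([206.0, 239.0], 0.64)]
post_front [([207.0, 254.0], 0.41)]
rig [([238.0, 243.0], 0.65)]
[[-0.001, -0.959, -0.285, 84.382], [1.0, -0.001, -0.001, 0.517], [0.0, -0.285, 0.959, -178.196], [0.0, 0.0, 0.0, 1.0]] [[299.8, 0.0, 278.0], [0.0, 299.8, 207.4], [0.0, 0.0, 1.0]]
```

View pics/scene0.png

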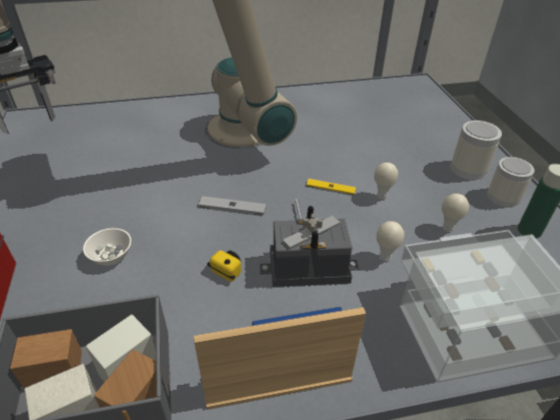

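View pics/side0.png

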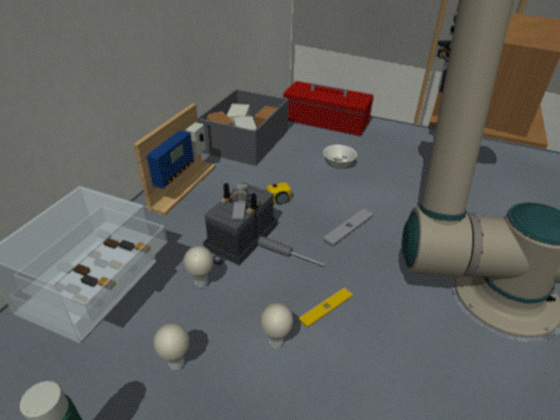

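```bash
cat > h.py <<'E'
import numpy as np
from station import status, vision, nets
from scipy.spatial.transform import Rotation as Ro
def pose(o=None):
    o=o or status.get_obs(); w,x,y,z=o['tool_rot']
    return np.array(o['position']),Ro.from_quat([x,y,z,w]).as_matrix()
def ray(cam,rc,P=None):
    """camera centre and world direction through pixel (row,col)"""
    c=vision.calibration(cam); K=np.array(c['camera_matrix'])
    d=np.linalg.solve(K,[rc[1],rc[0],1.])
    if cam=='wrist':
        H=np.array(c['hand_eye']); p,R=P
        return p+R@H[:3,3],R@H[:3,:3]@d
    R=np.array(c['R']);return -R.T@np.array(c['t']),R.T@d
def atz(cam,rc,z,P=None):
    o,d=ray(cam,rc,P); return o+d*(z-o[2])/d[2]
def proj(cam,X,P=None):
    c=vision.calibration(cam);K=np.array(c['camera_matrix']);X=np.array(X,float)
    if cam=='wrist':
        H=np.array(c['hand_eye']);p,R=P; x=H[:3,:3].T@(R.T@(X-p)-H[:3,3])
    else: x=np.array(c['R'])@X+np.array(c['t'])
    u=K@x;return u[:2]/u[2]
E
python3 - <<'E'
from h import *
print(atz('scene',(223,312),134),atz('side',(193,240),134))
print(atz('scene',(267,309),0),atz('side',(238,243),0))
print(atz('scene',(237,310),105),atz('side',(206,239),105))
E
```

```text
[608.22282604  63.19875571 134.        ] [607.04923558  61.50292903 134.        ]
[609.28179322  64.00381847   0.        ] [602.99835058  64.14239653   0.        ]
[618.84468589  57.83988663 105.        ] [605.0716533  72.7596764 105.       ]
```

The scene view shows the tray at about (312,250), with the posts at (310,212) and (315,240) and the bar across its top. The loose grey bar at (232,205) and the yellow bar at (330,187) are decoys. The side view agrees, with the rig at (240,215). Next I'll move the wrist camera above it.

```bash
cat >> h.py <<'E'
def yaw(R): return np.arctan2(R[1,0],R[0,0])
def plan(target,yawt,n,g=None):
    """rows for a straight world-frame move with tool held down"""
    p,R=pose(); y0=yaw(R); dy=(yawt-y0+np.pi)%(2*np.pi)-np.pi; t=np.array(target,float)
    ez=Ro.from_matrix(R).as_matrix()
    Rc=R.copy(); pc=p.copy(); 
    for i in range(n):
        want=p+(t-p)*(i+1)/n; s=np.round(Rc.T@(want-pc)/100,3); r=-np.degrees(dy)/n/5
        pc=pc+Rc@s*100; print(s.tolist(),round(r,2))
        Rc=Rc@Ro.from_rotvec([0,0,np.radians(5*round(r,2))]).as_matrix()
    print('tilt',np.round(R[:,2],4),'end',np.round(pc,1),'yaw',round(y0,3),round(yaw(Rc),3))
E
python3 -c "
from h import *
plan([607,62,265],1.6,16)"
```

```text
[0.363, -0.243, -0.037] -0.85
[0.381, -0.216, -0.037] -0.85
[0.395, -0.187, -0.038] -0.85
[0.408, -0.158, -0.037] -0.85
[0.419, -0.126, -0.037] -0.85
[0.426, -0.095, -0.037] -0.85
[0.433, -0.064, -0.037] -0.85
[0.436, -0.031, -0.038] -0.85
[0.437, 0.002, -0.037] -0.85
[0.437, 0.033, -0.037] -0.85
[0.432, 0.066, -0.037] -0.85
[0.426, 0.098, -0.038] -0.85
[0.418, 0.129, -0.037] -0.85
[0.407, 0.16, -0.037] -0.85
[0.394, 0.189, -0.037] -0.85
[0.379, 0.219, -0.037] -0.85
tilt [ 0. -0. -1.] end [607.  62. 265.] yaw 0.411 1.598
```

>>> jog_arm(
  plan=[
    [0.363,-0.243,-0.037,0,0,-0.85,0],
    [0.381,-0.216,-0.037,0,0,-0.85,0],
    [0.395,-0.187,-0.037,0,0,-0.85,0],
    [0.408,-0.158,-0.037,0,0,-0.85,0],
    [0.419,-0.126,-0.037,0,0,-0.85,0],
    [0.426,-0.095,-0.037,0,0,-0.85,0],
    [0.433,-0.064,-0.037,0,0,-0.85,0],
    [0.436,-0.031,-0.037,0,0,-0.85,0],
  ],
)

```text
t: 1.3
position: [419.0, -231.0, 235.5]
tool_rot: [0.0, 0.876, 0.482, 0.0]
force: [0.3, -0.4, 0.2]
gripper_width: 47.1
grasp_force: 0.0
```

>>> jog_arm(
  plan=[
    [0.437,0.002,-0.037,0,0,-0.85,0],
    [0.437,0.033,-0.037,0,0,-0.85,0],
    [0.432,0.066,-0.037,0,0,-0.85,0],
    [0.426,0.098,-0.037,0,0,-0.85,0],
    [0.418,0.129,-0.037,0,0,-0.85,0],
    [0.407,0.16,-0.037,0,0,-0.85,0],
    [0.394,0.189,-0.037,0,0,-0.85,0],
    [0.379,0.219,-0.037,0,0,-0.85,0],
  ],
)

```text
t: 2.1
position: [607.8, 63.7, 264.9]
tool_rot: [0.0, 0.696, 0.718, 0.0]
force: [0.2, -0.9, 0.3]
gripper_width: 47.1
grasp_force: 0.0
```

>>> jog_arm(
  plan=[
    [0,0,0,0,0,0,0],
    [0,0,0,0,0,0,0],
    [0,0,0,0,0,0,0],
    [0,0,0,0,0,0,0],
    [0,0,0,0,0,0,0],
    [0,0,0,0,0,0,0],
    [0,0,0,0,0,0,0],
    [0,0,0,0,0,0,0],
  ],
)

```text
t: 2.9
position: [607.0, 61.7, 264.8]
tool_rot: [0.0, 0.698, 0.716, 0.0]
force: [-0.5, -0.1, 0.9]
gripper_width: 47.3
grasp_force: 0.0
```

Run:
```python
from h import *
import cv2
P=pose();print(P[0],yaw(P[1]))
im=vision.capture('wrist');cv2.imwrite('pics/w1.png',im[...,::-1])
for k,z in (("nut_mid",134),("bar",105),("post_front",107.5),("rig",0)):
    for d in nets.landmark_of('wrist',k): print(k,np.round(d['centre']),round(d['confidence'],2),np.round(atz('wrist',d['centre'],z,P),1))
for d in nets.outline_of('wrist','bar'): print(d['rect'],d['confidence'])
```

```text
[606.96347226  61.70787913 264.76764603] 1.5971096800057805
nut_mid [197. 283.] 0.85 [613.1  65.3 134. ]
bar [257. 132.] 0.95 [429.1 -23.6 105. ]
bar [77. 92.] 0.76 [411.2 181.4 105. ]
bar [191. 276.] 0.63 [605.3  64.3 105. ]
post_front [194. 280.] 0.7 [610.4  61.9 107.5]
post_front [189. 246.] 0.5 [571.4  66.5 107.5]
rig [176. 281.] 0.71 [612.   63.3   0. ]
[88.8, 76.3, 46.7, 96.9] 0.79
[277.2, 193.4, 64.4, 111.2] 0.74
[131.1, 257.4, 45.1, 93.1] 0.73
```

View pics/w1.png

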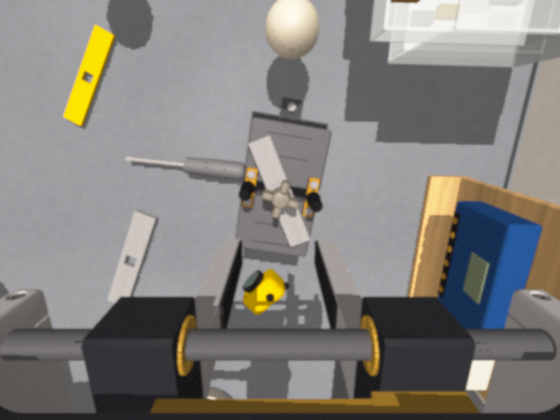

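The wrist view has +y up and +x to the right. The bar runs from about (265,142) to (296,242), with the nut at (281,200) and the posts at (249,185) and (313,195). An enlarged crop will give the angles.

Run:
```python
import cv2
im=cv2.imread('pics/w1.png')[95:265,215:345]
cv2.imwrite('pics/w1c.png',cv2.resize(im,None,fx=3.5,fy=3.5,interpolation=cv2.INTER_CUBIC))
```

```text
(no output)
```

View pics/w1c.png

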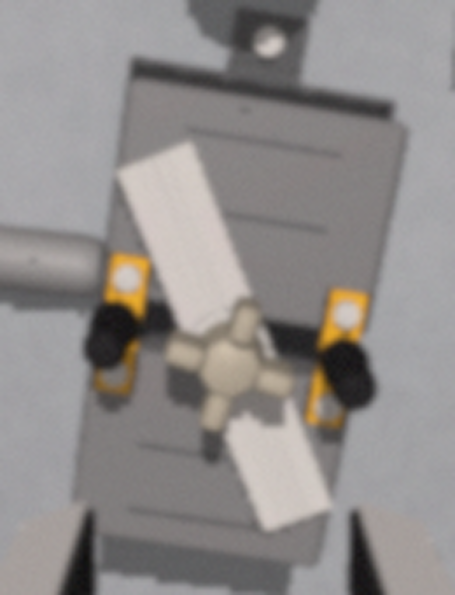

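Run:
```python
from h import *
P=pose()
w=lambda c,z: atz('wrist',(c[1]/3.5+95-.35,c[0]/3.5+215-.35),z,P)[:2]
def ang(a,b,z):
    d=w(b,z)-w(a,z); return round(np.degrees(np.arctan2(d[1],d[0])),1),round(np.hypot(*d),1)
print('lid x-dir',[ang(*q,105) for q in (((128,78),(407,125)),((190,130),(340,157)),((228,214),(325,230)),((140,443),(222,458)))])
print('lid y-dir',[ang(*q,105) for q in (((75,505),(128,78)),((320,560),(407,125)),((115,375),(127,278)),((327,408),(347,314)))])
print('screws x',ang((127,278),(347,314),110),ang((115,375),(327,408),110))
b=[(118,172),(192,143),(330,507),(267,530)]
B=np.array([w(c,114) for c in b]);print('bar',B.round(1),B.mean(0))
print('bar y',ang(b[3],b[0],114),ang(b[2],b[1],114))
n=[(245,305),(213,425),(170,350),(288,380)]
print('wings',ang(n[1],n[0],144),ang(n[2],n[3],144),np.mean([w(c,144) for c in n],0))
print('posts strap mid',w((121,326),110),w((337,361),110),'nut',w((229,363),146))
```

```text
lid x-dir [(np.float64(-7.7), np.float64(87.8)), (np.float64(-8.5), np.float64(47.9)), (np.float64(-7.8), np.float64(31.6)), (np.float64(-9.5), np.float64(28.4))]
lid y-dir [(np.float64(82.6), np.float64(143.4)), (np.float64(82.6), np.float64(150.4)), (np.float64(83.0), np.float64(33.1)), (np.float64(81.6), np.float64(32.8))]
screws x (np.float64(-8.0), np.float64(71.8)) (np.float64(-7.8), np.float64(71.0))
bar [[5.746e+02 1.183e+02]
 [5.972e+02 1.276e+02]
 [6.459e+02 9.100e+00]
 [6.249e+02 1.000e-01]] [610.65954323  63.75409552]
bar y (np.float64(113.1), np.float64(128.5)) (np.float64(112.3), np.float64(128.1))
wings (np.float64(77.1), np.float64(37.8)) (np.float64(-13.3), np.float64(36.0)) [610.00773509  65.61004243]
posts strap mid [575.07498234  68.91442454] [645.83340332  58.97263489] nut [609.96187164  66.91164355]
```

```bash
python3 -c "
from h import *
plan([591.2,110.1,165],np.radians(112.7),7)"
```

```text
[0.069, -0.021, 0.142] -0.6
[0.07, -0.017, 0.143] -0.6
[0.071, -0.013, 0.142] -0.6
[0.072, -0.01, 0.142] -0.6
[0.072, -0.006, 0.143] -0.6
[0.072, -0.002, 0.142] -0.6
[0.073, 0.002, 0.142] -0.6
tilt [-0.e+00 -1.e-04 -1.e+00] end [591.2 110.1 165. ] yaw 1.598 1.964
```

>>> jog_arm(
  plan=[
    [0.069,-0.021,0.142,0,0,-0.6,0],
    [0.07,-0.017,0.142,0,0,-0.6,0],
    [0.071,-0.013,0.142,0,0,-0.6,0],
    [0.072,-0.01,0.142,0,0,-0.6,0],
    [0.072,-0.006,0.142,0,0,-0.6,0],
    [0.072,-0.002,0.142,0,0,-0.6,0],
    [0.073,0.002,0.142,0,0,-0.6,0],
    [0,0,0,0,0,0,0],
  ],
)

```text
t: 4.0
position: [589.5, 110.8, 163.3]
tool_rot: [-0.002, 0.555, 0.832, -0.001]
force: [-0.3, -0.4, 0.3]
gripper_width: 47.0
grasp_force: 0.0
```

>>> jog_arm(
  plan=[
    [0,0,0.1,0,0,0,0],
    [0,0,0.1,0,0,0,0],
    [0,0,0.1,0,0,0,0],
    [0,0,0.1,0,0,0,0],
    [0,0,0.1,0,0,0,0],
    [0,0,0.06,0,0,0,0],
    [0,0,0,0,0,0,0],
    [0,0,0,0,0,0,0],
  ],
)

```text
t: 4.8
position: [591.4, 110.1, 109.3]
tool_rot: [0.0, 0.555, 0.832, 0.0]
force: [-0.3, 0.5, 0.2]
gripper_width: 46.8
grasp_force: 0.0
```

>>> jog_arm(
  plan=[
    [0,0,0,0,0,0,-0.6],
    [0,0,0,0,0,0,-0.6],
    [0,0,0,0,0,0,-0.6],
    [0,0,0,0,0,0,-0.6],
    [0,0,0,0,0,0,-0.6],
    [0,0,0,0,0,0,-0.6],
    [0,0,0,0,0,0,-0.6],
    [0,0,0,0,0,0,-0.6],
  ],
)

```text
t: 5.6
position: [591.2, 110.1, 109.6]
tool_rot: [0.0, 0.555, 0.832, -0.0]
force: [-1.3, -1.2, 3.1]
gripper_width: 24.6
grasp_force: 30.0
```

```bash
cat >> h.py <<'E'
def arc(c,dyaw,n):
    """rows swinging the tool about vertical axis c by dyaw deg in n rows"""
    p,R=pose(); p0=p.copy(); c=np.array([c[0],c[1],p[2]]); Rc=R.copy(); pc=p.copy(); r=round(-dyaw/n/5,3)
    for i in range(n):
        want=c+Ro.from_euler('z',dyaw*(i+1)/n,degrees=True).apply(p0-c)
        s=np.round(Rc.T@(want-pc)/100,3); pc=pc+Rc@s*100; print(s.tolist(),r)
        Rc=Rc@Ro.from_rotvec([0,0,np.radians(5*r)]).as_matrix()
    print('from',p0.round(1),np.degrees(yaw(R)).round(1),'end',pc.round(1),np.degrees(yaw(Rc)).round(2))
E
python3 -c "
from h import *
arc([610.5,64],-30.5,10)"
```

```text
[-0.001, 0.027, 0.0] 0.61
[-0.0, 0.026, 0.0] 0.61
[-0.001, 0.027, 0.0] 0.61
[-0.0, 0.026, 0.0] 0.61
[-0.001, 0.027, 0.0] 0.61
[-0.001, 0.026, 0.0] 0.61
[-0.0, 0.027, 0.0] 0.61
[-0.001, 0.027, 0.0] 0.61
[-0.0, 0.026, 0.0] 0.61
[-0.001, 0.027, 0.0] 0.61
from [591.2 110.1 109.6] 112.5 end [617.2 113.5 109.6] 82.04
```

>>> jog_arm(
  plan=[
    [-0.001,0.027,0,0,0,0.61,-0.6],
    [0,0.026,0,0,0,0.61,-0.6],
    [-0.001,0.027,0,0,0,0.61,-0.6],
    [0,0.026,0,0,0,0.61,-0.6],
    [-0.001,0.027,0,0,0,0.61,-0.6],
    [-0.001,0.026,0,0,0,0.61,-0.6],
    [0,0.027,0,0,0,0.61,-0.6],
    [-0.001,0.027,0,0,0,0.61,-0.6],
  ],
)

```text
t: 6.4
position: [612.6, 114.1, 109.6]
tool_rot: [0.0, 0.719, 0.695, 0.0]
force: [-0.1, 0.2, 4.0]
gripper_width: 24.3
grasp_force: 30.0
```

>>> jog_arm(
  plan=[
    [0,0.026,0,0,0,0.61,-0.6],
    [-0.001,0.027,0,0,0,0.61,-0.6],
    [0,0,0,0,0,0,-0.6],
    [0,0,0,0,0,0,-0.6],
    [0,0,0,0,0,0,-0.6],
    [0,0,0,0,0,0,-0.6],
    [0,0,0,0,0,0,0],
    [0,0,0,0,0,0,0],
  ],
)

```text
t: 7.2
position: [616.1, 113.4, 108.4]
tool_rot: [-0.001, 0.754, 0.656, -0.001]
force: [0.8, 0.6, 0.1]
gripper_width: 36.8
grasp_force: 0.0
```

>>> jog_arm(
  plan=[
    [0,0,0,0,0,0,0],
    [0,0,0,0,0,0,0],
    [0,0,-0.1,0,0,0,0],
    [0,0,-0.2,0,0,0,0],
    [0,0,-0.3,0,0,0,0],
    [-0.1,0,-0.3,0,0,0,0],
    [-0.2,0,-0.3,0,0,0,0],
    [-0.2,0,-0.3,0,0,0,0],
  ],
)

```text
t: 8.0
position: [610.1, 63.8, 261.2]
tool_rot: [0.0, 0.754, 0.657, 0.0]
force: [0.6, -0.7, -0.4]
gripper_width: 46.9
grasp_force: 0.0
```

```bash
python3 -c "
from h import *
plan([610.5,64,235],np.radians(82),6)"
```

```text
[0.0, 0.001, 0.044] 0.0
[0.001, 0.0, 0.043] 0.0
[0.0, 0.001, 0.044] 0.0
[0.001, 0.0, 0.044] 0.0
[-0.0, 0.001, 0.044] 0.0
[0.0, 0.001, 0.043] 0.0
tilt [ 7.e-04 -1.e-04 -1.e+00] end [610.5  64.  235. ] yaw 1.433 1.433
```

>>> jog_arm(
  plan=[
    [0,0,0.1,0,0,0,0],
    [0,0,0.1,0,0,0,0],
    [0,0,0.1,0,0,0,0],
    [0,0,0,0,0,0,0],
    [0,0,0,0,0,0,0],
    [0,0,0,0,0,0,0],
    [0,0,0,0,0,0,0],
    [0,0,0,0,0,0,0],
  ],
)

```text
t: 8.8
position: [610.6, 64.1, 229.5]
tool_rot: [0.0, 0.754, 0.656, 0.0]
force: [0.9, 1.0, -0.5]
gripper_width: 47.0
grasp_force: 0.0
```

Run:
```python
from h import *
import cv2
P=pose();print(P[0],yaw(P[1]));np.savez('P2.npz',p=P[0],R=P[1])
im=vision.capture('wrist')[...,::-1]
u,v=proj('wrist',[610.5,64,110],P);print(u,v)
x0,y0=int(u)-65,int(v)-85;print(x0,y0)
cv2.imwrite('pics/w2c.png',cv2.resize(np.ascontiguousarray(im[y0:y0+170,x0:x0+130]),None,fx=3.5,fy=3.5,interpolation=cv2.INTER_CUBIC))
```

```text
[610.5622031   64.14400349 229.50816849] 1.432029497814856
276.9954428900359 202.93880077904169
211 117
```

View pics/w2c.png

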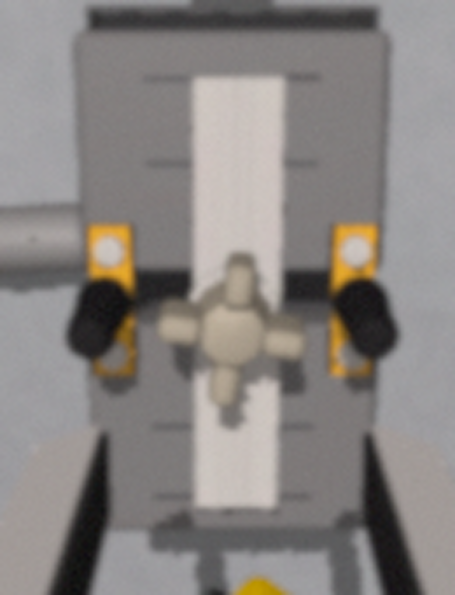

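The bar now lies square across the lids, from (238,78) to (237,507) in the crop. The nut is at (233,333), with wings turned about 5° clockwise of the tray.

Run:
```python
from h import *
d=np.load('P2.npz');P=(d['p'],d['R'])
w=lambda c,z: atz('wrist',(c[1]/3.5+117-.35,c[0]/3.5+211-.35),z,P)[:2]
def ang(a,b,z):
    d=w(b,z)-w(a,z); return round(float(np.degrees(np.arctan2(d[1],d[0]))),1),round(float(np.hypot(*d)),1)
print('bar y',ang((195,508),(192,78),114),ang((278,508),(285,78),114),'x',ang((192,78),(285,78),114),ang((195,508),(278,508),114))
print('lid x',ang((145,78),(320,78),105),ang((146,163),(316,163),105),ang((155,427),(312,427),105),'y',ang((107,525),(78,40),105),ang((363,525),(385,40),105),ang((113,352),(108,250),110),ang((352,356),(357,250),110))
print('screws',ang((108,250),(357,250),110),ang((113,352),(352,356),110))
print('wings',ang((224,393),(240,262),144),ang((170,320),(295,340),144),np.mean([w(c,144) for c in ((224,393),(240,262),(170,320),(295,340))],0),'hub',w((232,334),146))
print('screw mean',np.mean([w(c,110) for c in ((108,250),(357,250),(113,352),(352,356))],0),'bar mid',np.mean([w(c,114) for c in ((195,508),(278,508),(192,78),(285,78))],0))
plan([610.4,64.3,160],np.radians(-13.2),18)
```

```text
bar y (81.7, 129.7) (81.8, 129.7) x (-8.0, 25.4) (-8.0, 25.6)
lid x (-8.0, 49.3) (-8.0, 49.0) (-8.0, 48.8) y (83.1, 150.0) (81.6, 150.0) (82.7, 31.2) (81.2, 32.5)
screws (-8.0, 72.3) (-9.1, 71.5)
wings (75.3, 36.3) (-17.6, 33.3) [610.89814663  66.04219038] hub [610.74366303  65.41032898]
screw mean [610.56477291  63.75834328] bar mid [612.00710196  63.70555867]
[0.0, -0.0, 0.039] 1.06
[0.0, -0.0, 0.038] 1.06
[0.0, -0.0, 0.039] 1.06
[0.0, -0.001, 0.039] 1.06
[0.0, 0.0, 0.038] 1.06
[0.0, 0.0, 0.039] 1.06
[0.0, -0.0, 0.038] 1.06
[0.0, -0.0, 0.039] 1.06
[0.0, -0.0, 0.039] 1.06
[0.0, -0.001, 0.038] 1.06
[0.0, 0.0, 0.039] 1.06
[0.0, 0.0, 0.039] 1.06
[0.0, -0.0, 0.038] 1.06
[0.0, -0.0, 0.039] 1.06
[0.0, -0.0, 0.038] 1.06
[-0.0, -0.001, 0.039] 1.06
[-0.0, 0.0, 0.039] 1.06
[-0.0, 0.0, 0.038] 1.06
tilt [ 6.e-04 -1.e-04 -1.e+00] end [610.4  64.3 160. ] yaw 1.432 -0.233
```

Run:
```python
from h import *
for rc in ((400,208),(387,355)): print('board foot',atz('scene',rc,0))
for z in (120,160,200,240): print(z,atz('scene',(348,197),z),atz('scene',(313,362),z))
plan([610.6,64.4,165],np.radians(165.5),17)
```

```text
board foot [ 872.49602444 -185.74717616    0.        ]
board foot [900.16445998  73.16349053   0.        ]
120 [ 843.90742552 -190.1672929   120.        ] [831.0482102   94.40742043 120.        ]
160 [ 869.87432553 -187.96532804  160.        ] [857.78426394  79.58799681 160.        ]
200 [ 895.84122555 -185.76336319  200.        ] [884.52031767  64.76857319 200.        ]
240 [ 921.80812557 -183.56139833  240.        ] [911.25637141  49.94914957 240.        ]
[0.0, -0.0, 0.038] -0.98
[0.0, 0.0, 0.038] -0.98
[0.001, 0.0, 0.038] -0.98
[-0.0, 0.0, 0.038] -0.98
[-0.0, 0.0, 0.038] -0.98
[0.0, 0.0, 0.038] -0.98
[0.0, 0.0, 0.038] -0.98
[0.0, 0.0, 0.038] -0.98
[0.0, 0.0, 0.038] -0.98
[0.001, 0.001, 0.038] -0.98
[-0.0, -0.0, 0.038] -0.98
[-0.0, -0.0, 0.038] -0.98
[-0.0, -0.0, 0.037] -0.98
[0.0, 0.0, 0.038] -0.98
[0.0, 0.0, 0.038] -0.98
[0.0, 0.0, 0.038] -0.98
[0.0, 0.001, 0.038] -0.98
tilt [ 6.e-04 -1.e-04 -1.e+00] end [610.6  64.4 165. ] yaw 1.432 2.886
```

>>> jog_arm(
  plan=[
    [0,0,0.038,0,0,-0.98,0.1],
    [0,0,0.038,0,0,-0.98,0.1],
    [0,0,0.038,0,0,-0.98,0.1],
    [0,0,0.038,0,0,-0.98,0.1],
    [0,0,0.038,0,0,-0.98,0.1],
    [0,0,0.038,0,0,-0.98,0.1],
    [0,0,0.038,0,0,-0.98,0.1],
    [0,0,0.038,0,0,-0.98,0.1],
  ],
)

```text
t: 9.65
position: [610.5, 64.0, 198.9]
tool_rot: [0.0, 0.489, 0.872, 0.0]
force: [-0.7, 0.8, -0.2]
gripper_width: 51.4
grasp_force: 0.0
```

>>> jog_arm(
  plan=[
    [0,0,0.038,0,0,-0.98,0.1],
    [0,0,0.038,0,0,-0.98,0.1],
    [0,0,0.038,0,0,-0.98,0.1],
    [0,0,0.038,0,0,-0.98,0.1],
    [0,0,0.038,0,0,-0.98,0.1],
    [0,0,0.038,0,0,-0.98,0.1],
    [0,0,0.038,0,0,-0.98,0.1],
    [0,0,0.038,0,0,-0.98,0.1],
  ],
)

```text
t: 10.45
position: [610.5, 64.0, 168.5]
tool_rot: [0.0, 0.168, 0.986, 0.0]
force: [0.8, -0.5, 0.6]
gripper_width: 51.5
grasp_force: 0.0
```

>>> jog_arm(
  plan=[
    [0,0,0,0,0,-0.98,0.1],
    [0,0,0,0,0,0,0.1],
    [0,0,0,0,0,0,0.1],
    [0,0,0,0,0,0,0.1],
    [0,0,0,0,0,0,0.1],
    [0,0,0,0,0,0,0.1],
    [0,0,0,0,0,0,0.1],
    [0,0,0,0,0,0,0.1],
  ],
)

```text
t: 11.25
position: [610.4, 64.0, 168.4]
tool_rot: [0.0, 0.128, 0.992, -0.0]
force: [-0.7, -0.3, -0.1]
gripper_width: 51.8
grasp_force: 0.0
```

```bash
python3 -c "
from h import *
plan([610.6,64.4,119],np.radians(165.5),6)
o=status.get_obs();print(np.round(o['wrist_torque'],3),np.round(o['q'],2))"
```

```text
[-0.0, 0.001, 0.082] -0.01
[-0.0, 0.0, 0.083] -0.01
[-0.001, 0.001, 0.082] -0.01
[0.0, 0.001, 0.083] -0.01
[-0.0, 0.001, 0.082] -0.01
[-0.0, 0.0, 0.082] -0.01
tilt [-0.e+00 -1.e-04 -1.e+00] end [610.6  64.4 119. ] yaw 2.885 2.891
[ 0.008 -0.126 -0.019] [-0.01  0.36  1.48 -0.    1.31 -1.32]
```

>>> jog_arm(
  plan=[
    [0,0.001,0.082,0,0,0,0.1],
    [0,0,0.082,0,0,0,0.1],
    [0,0.001,0.082,0,0,0,0.1],
    [0,0,0.082,0,0,0,0.1],
    [0,0.001,0.082,0,0,0,0.1],
    [0,0,0.082,0,0,0,0.1],
    [0,0,0,0,0,0,0.1],
    [0,0,0,0,0,0,0.1],
  ],
)

```text
t: 12.05
position: [610.4, 64.3, 119.0]
tool_rot: [-0.0, 0.128, 0.992, -0.0]
force: [-0.1, 0.4, 0.9]
gripper_width: 51.8
grasp_force: 0.0
```

>>> jog_arm(
  plan=[
    [0,0,0,0,0,0,-0.3],
    [0,0,0,0,0,0,-0.3],
    [0,0,0,0,0,0,-0.3],
    [0,0,0,0,0,0,-0.3],
    [0,0,0,0,0,0,-0.3],
    [0,0,0,0,0,0,-0.3],
    [0,0,0,0,0,0,-0.3],
    [0,0,0,0,0,0,-0.3],
  ],
)

```text
t: 12.85
position: [610.5, 63.0, 119.8]
tool_rot: [0.0, 0.128, 0.992, -0.001]
force: [-1.1, -5.5, 2.2]
gripper_width: 39.8
grasp_force: 30.0
```

```bash
cat > t.py <<'E'
from h import *
o=status.get_obs();p,R=pose(o)
print(p.round(1),'yaw',np.degrees(yaw(R)).round(1)%360,'off tray',((np.degrees(yaw(R))-172+180)%360-180).round(1),'F',np.round(o['force'],1),'T',np.round(o['wrist_torque'],3),'eff6',round(o['joint_efforts'][5],3),'w',round(o['gripper_width'],1),'g',round(o['grasp_force'],1),'t',o['t'])
E
python3 t.py
```

```text
[610.5  63.  119.8] yaw 165.3 off tray -6.7 F [-1.1 -5.5  2.2] T [-0.885  0.097 -0.045] eff6 -0.002 w 39.8 g 30.0 t 12.85
```

>>> jog_arm(
  plan=[
    [0,-0.012,0,0,0,1,-0.3],
    [0,0,0.001,0,0,1,-0.3],
    [0,0,0,0,0,1,-0.3],
    [0,0,0.001,0,0,1,-0.3],
    [0,0,0,0,0,1,-0.3],
    [0,0,0.001,0,0,1,-0.3],
    [0,0,0,0,0,1,-0.3],
    [0,0,0,0,0,1,-0.3],
  ],
)

```text
t: 13.65
position: [610.1, 62.3, 119.5]
tool_rot: [0.0, 0.461, 0.888, -0.001]
force: [-1.8, -4.2, 2.3]
gripper_width: 40.0
grasp_force: 30.0
```

```bash
python3 t.py
```

```text
[610.1  62.3 119.5] yaw 125.1 off tray -46.9 F [-1.8 -4.2  2.3] T [-0.78   0.102 -0.007] eff6 -0.689 w 40.0 g 30.0 t 13.65
```

>>> jog_arm(
  plan=[
    [0,0,0,0,0,0,0.1],
    [0,0,0,0,0,0,0.1],
    [0,0,0,0,0,0,0.1],
    [0,0,0,0,0,-1,0.1],
    [0,0,0,0,0,-1,0.1],
    [0,0,0,0,0,-1,0.1],
    [0,0,0,0,0,-1,0.1],
    [0,0,0,0,0,-1,0.1],
  ],
)

```text
t: 14.45
position: [610.2, 63.8, 118.8]
tool_rot: [-0.0, 0.254, 0.967, 0.0]
force: [-0.1, 0.0, 0.4]
gripper_width: 51.8
grasp_force: 0.0
```

>>> jog_arm(
  plan=[
    [0,0,0,0,0,-1,0.1],
    [0,0,0,0,0,-1,0.1],
    [0,0,0,0,0,-1,0.1],
    [0,0,0,0,0,-1,0.1],
    [0,0,0,0,0,-1,0.1],
    [0,0,0,0,0,-1,0.1],
    [0,0,0,0,0,-1,0.1],
    [0,0,0,0,0,-1,0.1],
  ],
)

```text
t: 15.25
position: [610.2, 63.8, 118.8]
tool_rot: [0.0, -0.092, 0.996, 0.0]
force: [0.2, -1.0, -0.8]
gripper_width: 51.6
grasp_force: 0.0
```

>>> jog_arm(
  plan=[
    [0,0,0,0,0,-1,0.1],
    [0,0,0,0,0,-1,0.1],
    [0,0,0,0,0,-1,0.1],
    [0,0,0,0,0,-1,0.1],
    [0,0,0,0,0,-1,0.1],
    [0,0,0,0,0,0,0.1],
    [0,0,0,0,0,0,0.1],
    [0,0,0,0,0,0,0.1],
  ],
)

```text
t: 16.05
position: [610.1, 63.4, 118.9]
tool_rot: [0.0, -0.303, 0.953, 0.0]
force: [-0.4, 0.7, -0.0]
gripper_width: 51.8
grasp_force: 0.0
```

```bash
python3 t.py;python3 -c "
from h import *
plan([610.3,62.7,119],np.radians(215.3),1)"
```

```text
[610.1  63.4 118.9] yaw 215.3 off tray 43.3 F [-0.4  0.7 -0. ] T [ 0.098 -0.145 -0.035] eff6 0.006 w 51.8 g 0.0 t 16.05
[0.002, -0.006, -0.001] -0.0
tilt [-0.e+00  2.e-04 -1.e+00] end [610.3  62.7 119. ] yaw -2.526 -2.526
```

>>> jog_arm(
  plan=[
    [0.006,-0.008,0,0,0,0,0.1],
    [0,0,0,0,0,0,-0.3],
    [0,0,0,0,0,0,-0.3],
    [0,0,0,0,0,0,-0.3],
    [0,0,0,0,0,0,-0.3],
    [0,0,0,0,0,0,-0.3],
    [0,0,0,0,0,0,-0.3],
    [0,0,0,0,0,0,-0.3],
  ],
)

```text
t: 16.85
position: [609.4, 62.9, 118.9]
tool_rot: [-0.0, -0.303, 0.953, 0.001]
force: [-3.3, 4.9, 2.2]
gripper_width: 39.8
grasp_force: 30.0
```

```bash
python3 t.py
```

```text
[609.4  62.9 118.9] yaw 215.3 off tray 43.3 F [-3.3  4.9  2.2] T [ 0.902  0.541 -0.012] eff6 -0.014 w 39.8 g 30.0 t 16.85
```

>>> jog_arm(
  plan=[
    [0,0.008,0,0,0,1,-0.3],
    [0,0,0.001,0,0,1,-0.3],
    [0,0,0,0,0,1,-0.3],
    [0,0,0.001,0,0,1,-0.3],
    [0,0,0,0,0,1,-0.3],
    [0,0,0.001,0,0,1,-0.3],
    [0,0,0,0,0,0,-0.3],
    [0,0,0,0,0,0,-0.3],
  ],
)

```text
t: 17.65
position: [609.4, 63.0, 118.8]
tool_rot: [-0.0, -0.048, 0.999, 0.0]
force: [-3.2, 3.5, 2.9]
gripper_width: 39.8
grasp_force: 30.0
```

```bash
python3 t.py
```

```text
[609.4  63.  118.8] yaw 185.4 off tray 13.4 F [-3.2  3.5  2.9] T [0.657 0.432 0.039] eff6 0.093 w 39.8 g 30.0 t 17.65
```

```bash
cat >> t.py <<'E'
import sys
if len(sys.argv)>1:
    L=[]
    for i in range(6):
        vision.capture('wrist'); L.append(status.get_obs()['wrist_torque'][2])
    print('Tz',np.round(L,3),np.mean(L).round(3))
E
python3 t.py a
```

```text
[609.4  63.  118.8] yaw 185.4 off tray 13.4 F [-3.2  3.5  2.9] T [0.657 0.432 0.039] eff6 0.093 w 39.8 g 30.0 t 17.65
Tz [0.124 0.076 0.076 0.049 0.058 0.057] 0.073
```

>>> jog_arm(
  plan=[
    [0,0,0.001,0,0,1,-0.3],
    [0,0,0,0,0,1,-0.3],
    [0,0,0.001,0,0,1,-0.3],
    [0,0,0,0,0,1,-0.3],
    [0,0,0,0,0,1,-0.3],
    [0,0,0.001,0,0,0,-0.3],
    [0,0,0,0,0,0,-0.3],
    [0,0,0,0,0,0,-0.3],
  ],
)

```text
t: 18.75
position: [609.4, 63.0, 118.7]
tool_rot: [-0.0, 0.17, 0.985, 0.0]
force: [-2.9, 4.4, 5.3]
gripper_width: 39.4
grasp_force: 30.0
```

```bash
python3 t.py a
```

```text
[609.4  63.  118.7] yaw 160.4 off tray -11.6 F [-2.9  4.4  5.3] T [0.812 0.61  0.185] eff6 0.205 w 39.4 g 30.0 t 18.75
Tz [0.266 0.182 0.168 0.183 0.158 0.185] 0.19
```

>>> jog_arm(
  plan=[
    [0,0,0,0,0,0.7,-0.3],
    [0,0,0,0,0,0.7,-0.3],
    [0,0,0,0,0,0.7,-0.3],
    [0,0,0,0,0,0.7,-0.3],
    [0,0,0,0,0,0,-0.3],
    [0,0,0,0,0,0,-0.3],
    [0,0,0,0,0,0,-0.3],
    [0,0,0,0,0,0,-0.3],
  ],
)

```text
t: 19.85
position: [609.4, 63.0, 118.7]
tool_rot: [-0.0, 0.289, 0.957, 0.0]
force: [-4.0, 3.9, 5.1]
gripper_width: 39.5
grasp_force: 30.0
```

```bash
python3 t.py a
```

```text
[609.4  63.  118.7] yaw 146.4 off tray -25.6 F [-4.   3.9  5.1] T [0.73  0.606 0.266] eff6 0.278 w 39.5 g 30.0 t 19.85
Tz [0.214 0.287 0.271 0.272 0.275 0.29 ] 0.268
```

>>> jog_arm(
  plan=[
    [0,0,0,0,0,0,0.1],
    [0,0,0,0,0,0,0.1],
    [0,0,0,0,0,0,0.1],
    [0,0,0,0,0,0,0.1],
    [0,0,-0.1,0,0,0,0.1],
    [0,0,-0.3,0,0,0,0.1],
    [0,0,-0.4,0,0,0,0.1],
    [0,0,-0.4,0,0,0,0.1],
  ],
)

```text
t: 20.95
position: [609.5, 62.6, 240.1]
tool_rot: [0.0, 0.29, 0.957, -0.0]
force: [0.2, 0.5, 0.2]
gripper_width: 51.8
grasp_force: 0.0
```

>>> jog_arm(
  plan=[
    [0,0,0,0,0,-1,0.1],
    [0,0,0,0,0,-1,0.1],
    [0,0,0,0,0,-1,0.1],
    [0,0,0,0,0,-1,0.1],
    [0,0,0,0,0,0,0.1],
    [0,0,0,0,0,0,0.1],
    [0,0,0,0,0,0,0.1],
    [0,0,0,0,0,0,0.1],
  ],
)

```text
t: 21.75
position: [609.7, 62.8, 238.4]
tool_rot: [0.0, 0.119, 0.993, -0.0]
force: [0.6, 0.0, 0.2]
gripper_width: 51.7
grasp_force: 0.0
```

Run:
```python
from h import *
import cv2
P=pose();print(P[0],yaw(P[1]));np.savez('P3.npz',p=P[0],R=P[1])
im=vision.capture('wrist')[...,::-1]
u,v=proj('wrist',[610.5,64,110],P);x0,y0=int(u)-100,int(v)-85;print(x0,y0)
cv2.imwrite('pics/w3c.png',cv2.resize(np.ascontiguousarray(im[y0:y0+150,x0:x0+200]),None,fx=4,fy=4,interpolation=cv2.INTER_CUBIC))
```

```text
[609.65397678  62.81201569 238.41099596] 2.902438392646005
179 114
```

View pics/w3c.png

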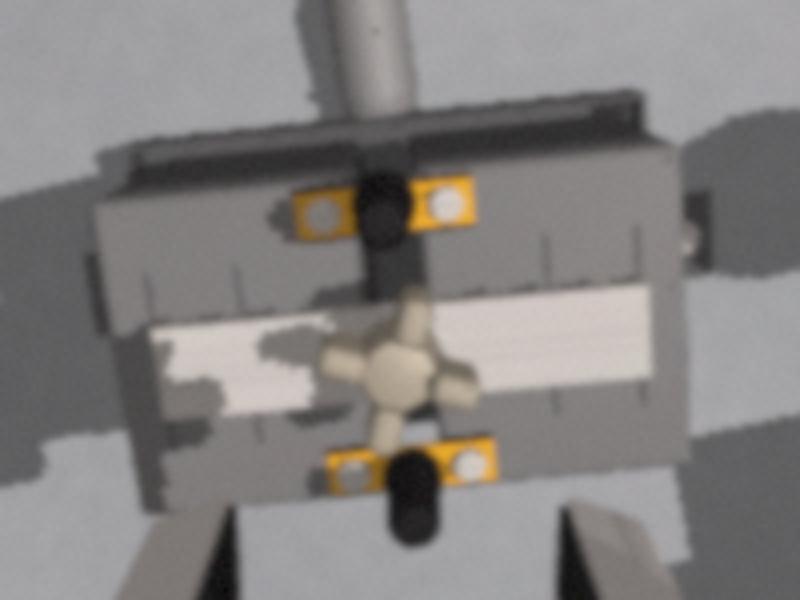

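Run:
```python
from h import *
d=np.load('P3.npz');P=(d['p'],d['R'])
w=lambda c,z: atz('wrist',(c[1]/4+114-.375,c[0]/4+179-.375),z,P)[:2]
def ang(a,b,z):
    d=w(b,z)-w(a,z); return round(float(np.degrees(np.arctan2(d[1],d[0]))),1),round(float(np.hypot(*d)),1)
print('bar',ang((150,328),(650,285),114),ang((160,420),(652,378),114))
print('lid',ang((97,205),(675,143),105),ang((145,512),(690,462),105),'strap',ang((323,216),(447,204),110),ang((353,476),(470,464),110),'posts x',ang((384,210),(413,470),110))
```

```text
bar (81.3, 129.9) (81.3, 130.8)
lid (82.3, 150.2) (81.8, 152.7) strap (81.8, 31.9) (82.5, 32.1) posts x (-7.6, 71.6)
```

```bash
python3 -c "
from station import order
print(order.finish_job())"
```

```text
the job is handed in; nothing more can be done
None
```

I handed the job in at about 22 s: the bar lies square across both batteries (within about 1°), the wing nut was turned down to about 0.27 N m by the wrist torque reading, and the gripper has let go and is clear; the hand-in returned no verdict.

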